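Unlock the dish carrier and slide it under the stereo microscope

ROBOT

A 6-joint arm with a two-finger parallel gripper is mounted at the origin on the work surface. World frame = base frame: x ahead of the robot, y to its left, z up, the work surface at z = 0. Lengths are in m, angles in rad, forces in N, time in s.
With the tool pointing down it reaches from about 0.275 to 0.85 m from the base axis. Payload 19 kg.
Tool frame: the origin (TCP) lies on the centre line of the jaws, within the pads' length; the fingertips stand 14 mm ahead of it and the grasp point (between the pads) lies 5 mm behind it; z points along the fingers, y is the line along which they close (so a half turn about z gives the same grasp; the last joint's range is limited). The gripper opens to 85 mm and grips with 20 to 120 N. Pads are 22 mm wide; open, the fingers measure 114 mm over their backs; the gripper's body (76 mm by 85 mm) begins 54 mm behind the grasp point. The pads swing forward as they close: fully open they stand 13 mm farther back than shut.
Start: joints at [1.147, 0.15, 1.437, -0, 1.554, -0.134], TCP at [0.164, 0.551, 0.245] pointing down, gripper open.
Joint ranges: [-2.8, 2.8], [-0.68, 2.1], [0.12, 2.68], [-1.39, 4.53], [0.16, 2.79], [-2.81, 2.81]. Speed limits (rad/s): [1.89, 1.89, 2.22, 3.01, 3.01, 3.01].

INTERFACE

Orientations are given as a unit quaternion [x, y, z, w].
In Python, from rig import sensors, eyes, r gives the robot as it stands.
- The arm moves only by the tool play_rows, never from a script. Its arguments are lists of equal length, an entry for each row: "dr": the turn, a rotation vector about the tool's x, y, z in rad, a list of three; "translation": the shift along the tool's x, y, z in m, a list of three; "fingers": the opening, from 0 (shut) to 1 (fully open). A call has 1 to 10 rows; each row shifts and turns the commanded pose from where the row before left it, along the tool's axes as they then stand; what a row does not reach is not made up. A row lasts 1/10 s, in which the tool goes at most 50 mm and 8.59 degrees, less where a joint would pass 70% of its speed; a pose out of reach is approached as far as the arm can. A call with a gripper value outside its range is refused whole. The fingers move at their own pace and stop on an object; "newtons" is the grip in N (left out, the last holds). Time passes only in rows, so rows that do not move let the fingers close. It gives the time, the measured TCP pose, the force, the opening and the grip force at its end, in the units of the state.
- sensors.sense(): the state, without advancing time (a new reading comes with each control period).
- eyes.capture(name): name is "scene" or "top" or "wrist"; returns a dict with "pixels" (420x560x3 uint8, red, green, blue), "K" (3x3 intrinsics, pixels), "dist_coeffs" ([k1, k2, p1, p2, k3] as OpenCV has them; the pictures are not rectified), "position" and "attitude" of the camera in the world. Camera axes: x right, y down, z forward; pixel columns grow to the right and rows downward; lengths in m; the calibration is good to about 2 mm. A picture is of the moment at which its call begins. There is no depth.
- r.finish_job(): hands the job in; it is judged then, once.
Trained networks look in a picture, given as the dict that the camera call returned (one of the last four; its "shot" number tells which), for a name from the list of things; names that differ only in an ending like _2 or _b are one class to them, and where a whole thing is asked for, a point or a joint stands for the part that bears it (a point fixed in the world has none). Each returns a list of dicts, best first, with "conf" (0 to 1); they miss things now and then, are a little off and sometimes report something else, mostly with a low value. They report only what shows in the picture. A call takes as long as a camera call. They do not tell look-alikes from the thing itself.
- eyes.recognise(label, picture): "box" ([left, top, right, bottom] in pixels, round what is visible of it).
- eyes.silhouettes(label, picture): "pixels" (420x560 bool, what is visible of it) and "box" ([left, top, right, bottom] in pixels, round what is visible of it).
- eyes.spot_point(label, picture): "centre" ([column, row] in pixels: a listed point, or the origin of a listed thing).
The state is a dict: "clock": time; "joints": joint angles; "joint_velocities": joint speeds; "tau": joint torques, N m; "eef_pos": TCP position; "tcp_rot": TCP orientation; "ft_force": force on the tool from outside, world axes, zero at the start; "ft_torque": the same for the moment, N m; "grip_width": finger opening in m; "finger_force": force on a finger pad.
Only numpy, scipy, OpenCV 4.12 (cv2) and the standard library are available. Lean on these libraries where they do the work, as an engineer would, in place of code of your own. Each camera call takes 0.05 s, during which the arm holds its last target. There are 200 camera calls.

TASK

The red lock bar lies under the microscope's boom, where you have to reach in at a slant: lift it straight up out of its two open U brackets, keeping it level, and set it down flat in the steel instrument tray, handle up, without dropping it. Then slide the blue dish carrier along its rail until it clicks into the station under the microscope, and let go. Keep the dish between its pins on the carrier, and do not knock the microscope and its boom or shift the other things on the bench.

Things in the scene. Friction and masses are not known exactly. Their poses are not given: they have to be found in the camera images.
- stage: Fixed cream microscope base, 230 (x) by 390 mm (y), 42 mm high, with an aluminium rail along its y, the U brackets, the microscope and its boom. Origin on the bench under the rail's centre line; x points away from the robot (yaw within 0.12 rad), y along the rail to the loading end (left), z up. Carrier centre at y = +105 mm (loading station), -75 mm (microscope station); bar at y = +24 mm
- microscope: Cream stereo microscope on a double-arm boom stand, fixed to the stage; origin and axes of the stage. The boom is two level steel rods (25 mm diameter, axes at x = -30 and +30 mm, 390 mm above the bench) right over bar and rail, along y from the stand's post (y = +600 mm; its base y 510 to 690) to the head. Black focus knobs at y = -34 mm reach x = -48 and +48 mm, 377 to 431 mm up
- objective (a point): Centre of the underside of the microscope's black objective (34 mm radius), 238 mm above the bench, over the microscope station (y = -75 mm of the stage). The head, 104 mm wide (x), is from 285 mm up, over y from -145 to -29 mm; eyepieces towards -y. A tool leaning 28 to 40 degrees, its top towards the robot, works below and in front of boom and microscope
- bar_grip (a point): Centre of the yellow upright handle (50 mm along x, 14 mm thick in y, 60 mm high) in the middle of the loose red lock bar. Bar 200 mm (x), 24 wide (y), 20 high, 0.27 to 0.47 kg, balanced under the handle; this point is 50 mm above its underside, 30 mm below the handle's top. At the start it lies in both brackets along the stage's x, underside 86 mm above the bench, 4 mm in front of the carrier
- bracket_near (a point): Middle of the open top of the near steel U bracket, 113 mm above the bench, at x = -91 mm of the stage. Slot 28 mm wide, 27 mm deep, 14 mm thick along the bar; axes of the stage. The bar is clear when its underside is above this point
- bracket_far (a point): The same for the far U bracket, at x = +91 mm of the stage
- bar_near (a point): Middle of the lower edge of the bar's near end (100 mm along the bar's -x from its middle)
- bar_far (a point): Middle of the lower edge of the bar's far end (100 mm along the bar's +x)
- tray_in (a point): Centre of the inner floor (3 mm above the bench) of the fixed shallow steel instrument tray, inside 264 mm (its x, away from the robot) by 114 mm (y), walls 3 mm thick and 22 mm high above the bench. It stands to the left or to the right of the stage
- carrier (a joint): Travel of the carrier along the rail, m: 0 loading station, 0.180 microscope station (grows towards the stage's -y), rail end 0.210. Blue frame 150 (x) by 130 mm (y), top 98 mm above the bench. A spring plunger clicks into each station: about 8 N to push in or out, centres the carrier when let go within 3 mm of it; about 1.5 N of friction between
- carrier_knob (a point): Centre of the black upright knob on the carrier's near left corner: 20 mm diameter, 48 mm high (110 to 158 mm above the bench), this point 134 mm above the bench. From the carrier's centre it lies 60 mm towards -x and 45 mm towards +y of the stage. Grip it or push it along the rail
- dish_seat (a point): Centre of the carrier's top face, 98 mm above the bench, where the dish stands between four steel pins 9 mm high
- dish_center (a point): Centre (7.5 mm above its underside) of the loose clear petri dish, 60 mm diameter, 15 mm high, that rides on the carrier; its top is 113 mm above the bench
- tubes: White foam block, 170 by 95 mm, with six blue-capped tubes, 119 mm high, fixed; origin under its centre. It stands on the other side of the stage from the tray
- spare_dishes: Loose stack of three clear dishes, 90 mm diameter, 43 mm high, in front of the stage to the left; origin under its centre. Leave it
- probe: Loose dissecting needle, black handle 12 mm thick and steel needle, 150 mm long in all, lying in front of the stage to the right; origin under its middle. Leave it
- vial0: Loose brown vial with a white cap, 31 mm diameter, 62 mm high, behind the stage; origin under its centre. Leave it
- vial1: Like vial0
- vial2: Like vial0, orange band
- flask: Loose conical flask with a funnel, 90 mm diameter, 178 mm high, behind the stage. Leave it
- glue: Loose white glue bottle with an orange cap, 66 mm diameter, 164 mm high, behind the stage. Leave it
Things that resemble listed ones, but are neither listed nor needed, are in the scene too. Of the things shaped like the part that bears bar_grip, the red one is meant. There is more than one size of the part that bears dish_center; the job needs the smaller.

How it is judged:
On the way, in this order (a step that is already met when the one before it is completed fails the run):
1. both ends of the bar are lifted clear above their brackets together, the bar level and still over the brackets, the carrier still at the loading station (z of bar_near in the frame of bracket_near above 0 m and z of bar_far in the frame of bracket_far above 0 m and horizontal distance between bar_near and bracket_near below 0.05 m and horizontal distance between bar_far and bracket_far below 0.05 m and value of joint carrier below 0.02 m), for 0.05 s.
2. the bar is in the tray, down to within 15 mm of its floor, while still held by the fingers (z of bar_grip in the frame of tray_in below 0.065 m and x of bar_grip in the frame of tray_in between -0.045 and 0.045 m and y of bar_grip in the frame of tray_in between -0.055 and 0.055 m and contact force between the fingers and lockbar above 0.5 N).
At the end, for the whole second after the job is handed in: The carrier sits in the detent under the microscope (travel 0.180 m within 5 mm); the bar lies flat on the tray's floor, handle up (within 6 degrees), wholly inside the walls; the dish still stands between its pins; everything is let go (value of joint carrier between 0.175 and 0.185 m and z of bar_grip in the frame of tray_in below 0.056 m and x of bar_grip in the frame of tray_in between -0.045 and 0.045 m and y of bar_grip in the frame of tray_in between -0.055 and 0.055 m and angle between each of bar_grip, dish_center's own z axis and vertical below 0.1 rad and horizontal distance between dish_center and dish_seat below 0.006 m); the robot touches nothing.
It fails at once if the bar is tipped more than 15 degrees out of level (angle between bar_grip's own x axis and vertical below 1.309 rad or angle between bar_grip's own x axis and vertical above 1.833 rad).
It fails at once if the microscope or its boom is knocked (more than 6 N) (contact force between anything else and microscope above 6 N).
It fails at once if the dish leaves its place between the pins (horizontal distance between dish_center and dish_seat above 0.01 m).
It fails at once if a thing on the bench is shifted more than 20 mm (distance of any of spare_dishes, probe, vial0, vial1, vial2, flask, glue from where it was at the start of the episode above 0.02 m).
It also fails if it takes over 58 s, if anything falls off the work surface, if the arm or the gripper's body presses on something with over 40 N, if the wrist force passes 120 N, or if a joint passes its speed limit or range.

## Working session

There is one attempt and no reset: what is moved stays moved. The work goes in short steps, Python scripts to look and compute and a tool call to move; the robot and the scene stay as the last step left them, time stands still between calls to the robot, and variables do not carry over. Pictures are saved under pics/ and viewed, at most 13 in all, crops included, and the job is handed in when it is done.

Besides the shell and the picture viewer there is one more tool, called after ">>>" as name(argument=value, ...), one argument or row to a line, values as JSON. play_rows: Moves the arm, as the interface text tells. Its arguments: {"type":"object","properties":{"dr":{"type":"array","items":{"type":"array","items":{"type":"number"}}},"translation":{"type":"array","items":{"type":"array","items":{"type":"number"}}},"fingers":{"type":"array","items":{"type":"number"}},"newtons":{"type":"number"}},"required":["dr","translation","fingers"]}

```bash
ls; mkdir -p pics
python3 - <<'E'
from rig import sensors, eyes, r
import cv2,numpy as np,pickle
s=sensors.sense(); print({k:np.round(v,3).tolist() for k,v in s.items()})
ims=[]
for n in ["scene","top"]:
    p=eyes.capture(n); pickle.dump(p,open(f"{n}.pkl","wb"))
    cv2.imwrite(f"pics/{n}0.png",p["pixels"][:,:,::-1])
    print(n,np.round(p["K"],1).tolist(),p["dist_coeffs"],p["position"],p["attitude"],p["shot"])
    for l in ["bar_grip","bracket_near","bracket_far","bar_near","bar_far","tray_in","carrier_knob","dish_seat","dish_center","objective","stage","spare_dishes","probe","tubes"]:
        print(l,[(np.round(d["centre"],1).tolist(),round(d["conf"],2)) for d in eyes.spot_point(l,p)][:4])
E
```

```text
pics
{'clock': 0.0, 'joints': [1.147, 0.151, 1.438, 0.0, 1.554, -0.134], 'joint_velocities': [0.001, 0.001, 0.0, -0.0, 0.001, -0.001], 'tau': [0.0, -71.304, -57.088, -0.0, 0.009, 0.0], 'eef_pos': [0.164, 0.551, 0.245], 'tcp_rot': [0.144, 0.99, -0.001, -0.0], 'ft_force': [0.237, -0.359, -0.339], 'ft_torque': [-0.023, 0.017, -0.02], 'finger_force': 0.0, 'grip_width': 0.085}
scene [[526.7, 0.0, 282.7], [0.0, 526.7, 209.4], [0.0, 0.0, 1.0]] [-0.16796317  0.          0.          0.          0.        ] [1.28561691 0.44892893 1.06394919] [ 0.44321657  0.81027649 -0.3325978  -0.19076105] 1
bar_grip [([442.5, 214.4], 0.67), ([302.9, 372.4], 0.6), ([284.8, 230.1], 0.58)]
bracket_near [([305.3, 212.9], 0.77), ([313.7, 258.3], 0.3)]
bracket_far [([267.3, 266.1], 0.95)]
bar_near [([190.1, 319.2], 0.73), ([304.2, 220.9], 0.57)]
bar_far [([260.4, 275.4], 0.82), ([435.2, 203.7], 0.55)]
tray_in [([197.9, 196.4], 0.72)]
carrier_knob [([341.5, 236.2], 0.73), ([312.0, 253.1], 0.33)]
dish_seat [([310.3, 255.5], 0.77)]
dish_center [([361.6, 348.9], 0.88), ([315.7, 251.8], 0.86)]
objective [([248.6, 181.8
[... 476 characters left out ...]
2], 0.55)]
bracket_near [([278.3, 217.8], 0.85), ([273.8, 153.6], 0.6)]
bracket_far [([275.6, 153.4], 0.73)]
bar_near [([162.2, 291.7], 0.83), ([276.6, 223.6], 0.73), ([231.9, 268.8], 0.36)]
bar_far [([269.4, 153.2], 0.82), ([188.1, 356.2], 0.67), ([239.9, 119.2], 0.66), ([274.2, 152.9], 0.3)]
tray_in [([399.3, 220.8], 0.75)]
carrier_knob [([243.3, 188.8], 0.72), ([233.6, 210.5], 0.62)]
dish_seat [([294.1, 123.7], 0.47)]
dish_center [([245.4, 190.1], 0.73), ([181.2, 156.9], 0.66)]
objective []
stage [([285.1, 193.7], 0.59)]
spare_dishes [([233.3, 268.6], 0.86), ([276.0, 180.8], 0.56)]
probe [([306.7, 107.0], 0.7), ([319.4, 260.9], 0.53), ([246.9, 185.2], 0.47)]
tubes [([167.2, 230.6], 0.78)]
```

View pics/scene0.png

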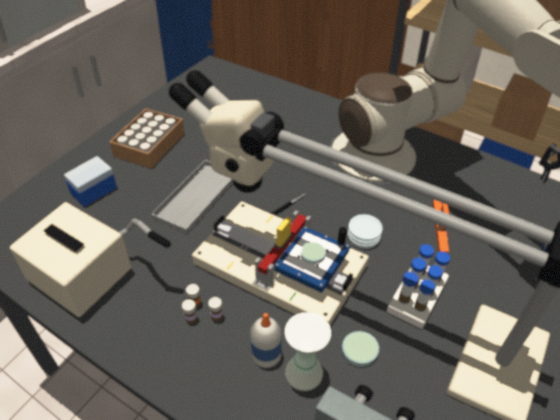

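View pics/top0.png

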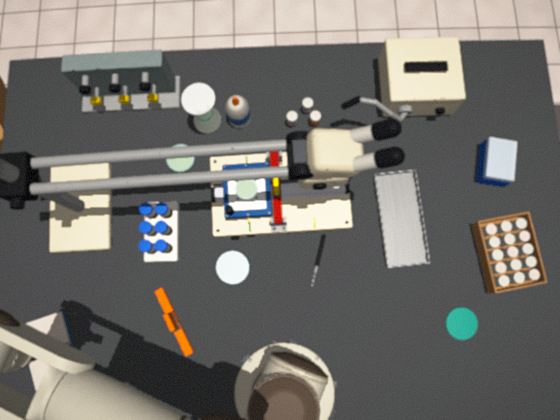

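The red bar is at top (277,186) / scene (283,235). The look-alikes are the orange bar at top (172,322) / scene (441,225), plus false detections at (165,230) (tubes) and (243,117) (glue bottle). The tray is on the right, at top (400,220). The small dish is on the carrier at top (246,189); the other dishes are at (180,157) and the stack at (233,268). I'll fit the stage pose from both views.

```bash
cat > h.py <<'E'
import numpy as np,cv2,pickle
from scipy.spatial.transform import Rotation as R
from scipy.optimize import least_squares
def proj(p,X):
    Rw=R.from_quat(p["attitude"]).as_matrix(); 
    rv=cv2.Rodrigues(Rw.T)[0]; t=-Rw.T@np.array(p["position"])
    return cv2.projectPoints(np.atleast_2d(np.array(X,float)),rv,t,np.array(p["K"]),np.array(p["dist_coeffs"]))[0][:,0]
def ray(p,uv):
    q=cv2.undistortPoints(np.array([[uv]],float),np.array(p["K"]),np.array(p["dist_coeffs"]))[0,0]
    return R.from_quat(p["attitude"]).apply([*q,1.])
def onplane(p,uv,z):
    d=ray(p,uv); o=np.array(p["position"]); return o+d*(z-o[2])/d[2]
S=dict(bar_grip=(0,.024,.136),bracket_near=(-.091,.024,.113),bracket_far=(.091,.024,.113),bar_near=(-.1,.024,.086),bar_far=(.1,.024,.086),carrier_knob=(-.06,.15,.134),dish_center=(0,.105,.1055),objective=(0,-.075,.238))
def st(x,P):
    P=np.atleast_2d(P); c,s=np.cos(x[2]),np.sin(x[2])
    return np.c_[x[0]+c*P[:,0]-s*P[:,1],x[1]+s*P[:,0]+c*P[:,1],P[:,2]]
def tool(lean,yaw):   # tool axes: y=stage y, z leaning away from robot
    return R.from_euler('z',yaw)*R.from_matrix(np.array([[-np.cos(lean),0,np.sin(lean)],[0,1,0],[-np.sin(lean),0,-np.cos(lean)]]))
E
python3 - <<'E'
from h import *
from rig import eyes
sc,tp=[pickle.load(open(f"{n}.pkl","rb")) for n in("scene","top")]
O=[(sc,dict(bar_grip=(284.8,230.1),bracket_near=(305.3,212.9),bracket_far=(267.3,266.1),bar_near=(304.2,220.9),bar_far=(260.4,275.4),carrier_knob=(341.5,236.2),dish_center=(315.7,251.8),objective=(248.6,181.8))),
(tp,dict(bar_grip=(276.9,186.2),bracket_near=(278.3,217.8),bracket_far=(275.6,153.4),bar_near=(276.6,223.6),carrier_knob=(233.6,210.5),dish_center=(245.4,190.1)))]
def f(x): return np.concatenate([(proj(p,st(x,[S[k] for k in d]))-np.array(list(d.values()))).ravel() for p,d in O])
s=least_squares(f,[.5,0,0],loss='soft_l1',f_scale=2.);print(s.x)
e=f(s.x).reshape(-1,2);i=0
for p,d in O:
    for k in d: print(k,e[i].round(1));i+=1
x=s.x
for k in S: print(k,st(x,S[k]).round(4))
print("tray",onplane(sc,(197.9,196.4),.003),onplane(tp,(399.3,220.8),.003))
for n,p in(("scene",sc),("top",tp)):
    m=[d for d in eyes.silhouettes("tray_in",p)]
    print(n,[(d["box"],d["conf"]) for d in m])
    if m:
        q=cv2.boxPoints(cv2.minAreaRect(np.argwhere(m[0]["pixels"])[:,::-1].astype(np.float32)))
        print([onplane(p,u,.015)[:2].round(3).tolist() for u in q], q.tolist())
    for l in ("spare_dishes","probe","tubes","vial0","vial2","flask","glue"):
        print(l,[(onplane(p,d["centre"],0)[:2].round(3).tolist(),round(d["conf"],2)) for d in eyes.spot_point(l,p)][:3])
E
```

```text
[ 0.55128554 -0.01975716  0.02751704]
bar_grip [-0.6  0.5]
bracket_near [-3.   1.4]
bracket_far [-3.2 -4.3]
bar_near [-0.6 -1.4]
bar_far [ 1.8 -3.8]
carrier_knob [ 0.8 -0.6]
dish_center [-2.5  0.5]
objective [-0.2  2.8]
bar_grip [-1.8 -1.3]
bracket_near [-1.1  2.4]
bracket_far [-2.2  0.8]
bar_near [1.  1.4]
carrier_knob [-4.9 -0.3]
dish_center [ 0.1 -0.9]
bar_grip [[0.5506 0.0042 0.136 ]]
bracket_near [[0.4597 0.0017 0.113 ]]
bracket_far [[0.6416 0.0067 0.113 ]]
bar_near [[0.4507 0.0015 0.086 ]]
bar_far [[0.6506 0.007  0.086 ]]
carrier_knob [[0.4872 0.1285 0.134 ]]
dish_center [[0.5484 0.0852 0.1055]]
objective [[ 0.5533 -0.0947  0.238 ]]
tray [ 0.46807124 -0.34393612  0.003     ] [ 0.46319745 -0.34604576  0.003     ]
scene [([153.0, 162.2, 234.0, 233.2], 0.86), ([249.4, 312.1, 283.3, 364.9], 0.72)]
[[0.614, -0.405], [0.318, -0.459], [0.367, -0.287], [0.642, -0.256]] [[148.05422973632812, 215.1214141845703], [199.22909545898438, 152.75205993652344], [233.64715576171875, 180.99253845214844], [182.4722900390625, 243.3618927001953]]
spare_dishes [([0.338, 0.132], 0.67)]
probe [([0.36, -
[... 159 characters left out ...]
0.813, -0.101], 0.75), ([0.76, -0.053], 0.67), ([0.768, -0.11], 0.5)]
flask []
glue [([0.793, 0.104], 0.58)]
top [([235.2, 179.4, 258.0, 198.9], 0.62)]
[[0.596, 0.122], [0.594, 0.058], [0.538, 0.059], [0.54, 0.123]] [[235.0, 180.0], [257.0, 180.0], [257.0, 199.0], [235.0, 199.0]]
spare_dishes [([0.342, 0.132], 0.86), ([0.593, 0.003], 0.56)]
probe [([0.817, -0.095], 0.7), ([0.357, -0.113], 0.53), ([0.583, 0.089], 0.47)]
tubes [([0.457, 0.322], 0.78)]
vial0 [([0.811, -0.086], 0.44), ([0.772, -0.116], 0.44), ([0.483, 0.004], 0.19)]
vial2 [([0.811, -0.086], 0.44), ([0.772, -0.116], 0.44), ([0.483, 0.004], 0.19)]
flask [([0.777, 0.215], 0.94)]
glue [([0.788, 0.109], 0.71), ([0.342, 0.131], 0.32)]
```

```bash
cat >> h.py <<'E'
def plan(pos,rot,n,split=10,cur=None):
    from rig import sensors
    s=sensors.sense(); p0=np.array(s["eef_pos"]);r0=R.from_quat(s["tcp_rot"])
    if cur is not None: p0,r0=cur
    w=(r0.inv()*rot).as_rotvec()/n; d=(np.array(pos)-p0)/n
    dr=[];tr=[]
    for i in range(n):
        ri=r0*R.from_rotvec(w*i); dr.append(w.round(4).tolist()); tr.append(ri.inv().apply(d).round(4).tolist())
    print("total deg",np.degrees(np.linalg.norm(w)*n).round(1),"mm/row",np.linalg.norm(d)*1e3)
    print("dr",dr[0],"x",n)
    for i in range(0,n,split): print("translation",tr[i:i+split])
E
python3 - <<'E'
from h import *
tp=pickle.load(open("top.pkl","rb"))
for u in [(376,173),(416,170),(430,262),(387,268)]: print(onplane(tp,u,.022)[:2].round(3))
plan((.43,.003,.27),tool(np.radians(33),.0275),20)
E
```

```text
[ 0.601 -0.285]
[ 0.606 -0.401]
[ 0.341 -0.42 ]
[ 0.329 -0.298]
total deg 37.6 mm/row 30.47517866018395
dr [-0.0046, -0.0286, -0.0154] x 20
translation [[-0.0206, -0.0225, -0.0012], [-0.0202, -0.0228, -0.0008], [-0.0199, -0.0231, -0.0003], [-0.0195, -0.0234, 0.0002], [-0.0192, -0.0237, 0.0006], [-0.0188, -0.024, 0.001], [-0.0184, -0.0243, 0.0015], [-0.0179, -0.0246, 0.0019], [-0.0175, -0.0248, 0.0023], [-0.0171, -0.0251, 0.0026]]
translation [[-0.0166, -0.0254, 0.003], [-0.0161, -0.0257, 0.0034], [-0.0156, -0.0259, 0.0037], [-0.0151, -0.0262, 0.004], [-0.0146, -0.0264, 0.0043], [-0.014, -0.0267, 0.0046], [-0.0135, -0.0269, 0.0049], [-0.0129, -0.0271, 0.0051], [-0.0123, -0.0273, 0.0054], [-0.0118, -0.0276, 0.0056]]
```

>>> play_rows(
  dr=[
    [-0.0046,-0.0286,-0.0154],
    [-0.0046,-0.0286,-0.0154],
    [-0.0046,-0.0286,-0.0154],
    [-0.0046,-0.0286,-0.0154],
    [-0.0046,-0.0286,-0.0154],
    [-0.0046,-0.0286,-0.0154],
    [-0.0046,-0.0286,-0.0154],
    [-0.0046,-0.0286,-0.0154],
    [-0.0046,-0.0286,-0.0154],
    [-0.0046,-0.0286,-0.0154],
  ],
  translation=[
    [-0.0206,-0.0225,-0.0012],
    [-0.0202,-0.0228,-0.0008],
    [-0.0199,-0.0231,-0.0003],
    [-0.0195,-0.0234,0.0002],
    [-0.0192,-0.0237,0.0006],
    [-0.0188,-0.024,0.001],
    [-0.0184,-0.0243,0.0015],
    [-0.0179,-0.0246,0.0019],
    [-0.0175,-0.0248,0.0023],
    [-0.0171,-0.0251,0.0026],
  ],
  fingers=[0.6,0.6,0.6,0.6,0.6,0.6,0.6,0.6,0.6,0.6],
)

```text
clock: 3.3
eef_pos: [0.2974, 0.2758, 0.2578]
tcp_rot: [0.066, 0.987, 0.002, 0.145]
ft_force: [0.2, 0.8, -0.0]
grip_width: 0.0513
finger_force: 0.0
```

>>> play_rows(
  dr=[
    [-0.0046,-0.0286,-0.0154],
    [-0.0046,-0.0286,-0.0154],
    [-0.0046,-0.0286,-0.0154],
    [-0.0046,-0.0286,-0.0154],
    [-0.0046,-0.0286,-0.0154],
    [-0.0046,-0.0286,-0.0154],
    [-0.0046,-0.0286,-0.0154],
    [-0.0046,-0.0286,-0.0154],
    [-0.0046,-0.0286,-0.0154],
    [-0.0046,-0.0286,-0.0154],
  ],
  translation=[
    [-0.0166,-0.0254,0.003],
    [-0.0161,-0.0257,0.0034],
    [-0.0156,-0.0259,0.0037],
    [-0.0151,-0.0262,0.004],
    [-0.0146,-0.0264,0.0043],
    [-0.014,-0.0267,0.0046],
    [-0.0135,-0.0269,0.0049],
    [-0.0129,-0.0271,0.0051],
    [-0.0123,-0.0273,0.0054],
    [-0.0118,-0.0276,0.0056],
  ],
  fingers=[0.6,0.6,0.6,0.6,0.6,0.6,0.6,0.6,0.6,0.6],
)

```text
clock: 4.3
eef_pos: [0.4302, 0.0014, 0.2706]
tcp_rot: [-0.013, 0.958, 0.004, 0.286]
ft_force: [2.1, -0.1, -0.1]
grip_width: 0.0512
finger_force: 0.0
```

Run:
```python
from h import *
from rig import eyes
p=eyes.capture("wrist");pickle.dump(p,open("w1.pkl","wb"));cv2.imwrite("pics/w1.png",p["pixels"][:,:,::-1])
x=[ 0.55128554,-0.01975716,0.02751704]
for k in ["bar_grip","bracket_near","bracket_far","bar_near","carrier_knob","dish_center"]:
    print(k,proj(p,st(x,S[k])).round(1).tolist(),[(np.round(d["centre"],1).tolist(),round(d["conf"],2)) for d in eyes.spot_point(k,p)][:3])
```

```text
bar_grip [[279.4, 215.4]] [([280.5, 219.7], 0.68)]
bracket_near [[279.3, 118.9]] [([277.8, 95.9], 0.55)]
bracket_far [[279.5, 249.2]] [([277.6, 247.7], 0.57), ([393.9, 244.4], 0.45)]
bar_near [[279.4, 90.1]] [([280.1, 97.8], 0.85)]
carrier_knob [[434.1, 166.8]] [([429.4, 165.9], 0.7), ([147.1, 325.5], 0.64)]
dish_center [[360.8, 191.7]] [([358.0, 194.6], 0.84), ([468.5, 201.8], 0.58)]
```

View pics/w1.png

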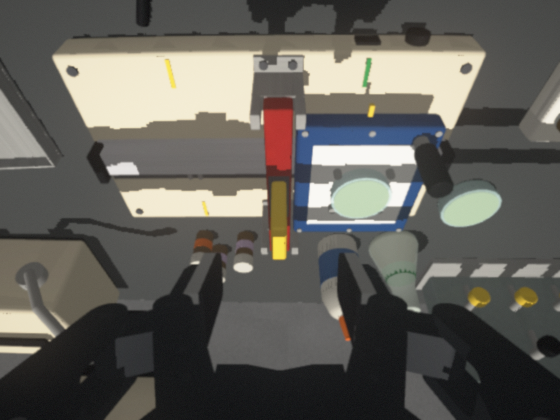

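The red bar runs from (279,100) to (279,240), with its yellow handle at x≈279 and rows 180–258. The carrier is at (370,170), the dish at (360,195) and the knob at (432,165). The bar choice is confirmed and the predictions match to about 3 px. Next I plan the approach.

Run:
```python
from h import *
p=pickle.load(open("w1.pkl","rb"))
x=[ 0.55128554,-0.01975716,0.02751704]
for q in [(-.025,.024,.106),(-.025,.024,.166),(.025,.024,.166),(.025,.024,.106)]: print(q,proj(p,st(x,q)).round(1))
im=cv2.cvtColor(p["pixels"],cv2.COLOR_RGB2HSV); m=(im[...,0]>20)&(im[...,0]<32)&(im[...,1]>150)&(im[...,2]>60)
m[:, :260]=0; m[:,300:]=0; a=np.argwhere(m); print(a.min(0),a.max(0),np.median(a,0)); 
Rt=tool(np.radians(33),.0275); z=Rt.apply([0,0,1]); g=st(x,(0,.024,.138))[0]
t=g+.005*z; A=t-.10*z
plan(A,Rt,8); plan(t,Rt,8,cur=(A,Rt)); print(A,t)
```

```text
(-0.025, 0.024, 0.106) [[279.4 173.8]]
(-0.025, 0.024, 0.166) [[279.3 224.3]]
(0.025, 0.024, 0.166) [[279.4 257.2]]
(0.025, 0.024, 0.106) [[279.5 208.4]]
[182 271] [259 286] [222. 278.]
total deg 0.1 mm/row 10.849132268191319
dr [0.0001, 0.0001, 0.0001] x 8
translation [[-0.0037, -0.0004, 0.0102], [-0.0037, -0.0004, 0.0102], [-0.0037, -0.0004, 0.0102], [-0.0037, -0.0004, 0.0102], [-0.0037, -0.0004, 0.0102], [-0.0037, -0.0004, 0.0102], [-0.0037, -0.0003, 0.0102], [-0.0037, -0.0003, 0.0102]]
total deg 0.0 mm/row 12.500000000000004
dr [0.0, 0.0, 0.0] x 8
translation [[-0.0, -0.0, 0.0125], [-0.0, -0.0, 0.0125], [-0.0, -0.0, 0.0125], [-0.0, -0.0, 0.0125], [-0.0, -0.0, 0.0125], [-0.0, -0.0, 0.0125], [-0.0, -0.0, 0.0125], [-0.0, -0.0, 0.0125]]
[0.49890407 0.00281106 0.2176737 ] [0.55334738 0.00430863 0.13380665]
```

>>> play_rows(
  dr=[
    [0,0,0],
    [0,0,0],
    [0,0,0],
    [0,0,0],
    [0,0,0],
    [0,0,0],
    [0,0,0],
    [0,0,0],
  ],
  translation=[
    [-0.0037,-0.0004,0.0102],
    [-0.0037,-0.0004,0.0102],
    [-0.0037,-0.0004,0.0102],
    [-0.0037,-0.0004,0.0102],
    [-0.0037,-0.0004,0.0102],
    [-0.0037,-0.0004,0.0102],
    [-0.0037,-0.0003,0.0102],
    [-0.0037,-0.0003,0.0102],
  ],
  fingers=[0.6,0.6,0.6,0.6,0.6,0.6,0.6,0.6],
)

```text
clock: 5.45
eef_pos: [0.5001, 0.0016, 0.2171]
tcp_rot: [-0.013, 0.959, 0.004, 0.284]
ft_force: [0.7, 0.7, 0.8]
grip_width: 0.0513
finger_force: 0.0
```

>>> play_rows(
  dr=[
    [0,0,0],
    [0,0,0],
    [0,0,0],
    [0,0,0],
    [0,0,0],
    [0,0,0],
    [0,0,0],
    [0,0,0],
  ],
  translation=[
    [0,0,0.0125],
    [0,0,0.0125],
    [0,0,0.0125],
    [0,0,0.0125],
    [0,0,0.0125],
    [0,0,0.0125],
    [0,0,0.0125],
    [0,0,0.0125],
  ],
  fingers=[0.6,0.6,0.6,0.6,0.6,0.6,0.6,0.6],
)

```text
clock: 6.25
eef_pos: [0.5544, 0.0032, 0.1331]
tcp_rot: [-0.013, 0.959, 0.004, 0.284]
ft_force: [0.0, 0.7, -0.3]
grip_width: 0.0515
finger_force: 0.0
```

Run:
```python
from h import *
from rig import eyes
p=eyes.capture("wrist");cv2.imwrite("pics/w2.png",p["pixels"][:,:,::-1])
```

```text
(no output)
```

View pics/w2.png

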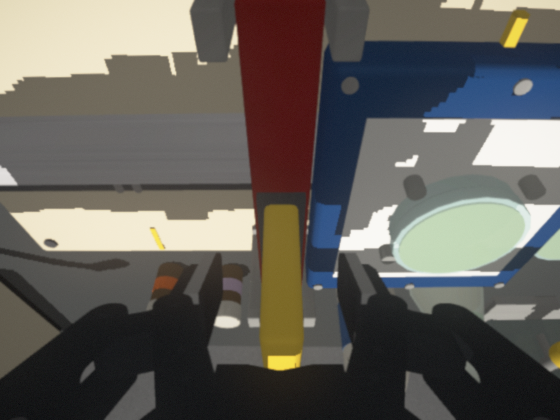

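The handle (282,280) stands centred between the fingertips at (222,280) and (342,280). I close now.

>>> play_rows(
  dr=[
    [0,0,0],
    [0,0,0],
    [0,0,0],
    [0,0,0],
    [0,0,0],
    [0,0,0],
    [0,0,0],
    [0,0,0],
  ],
  translation=[
    [0,0,0],
    [0,0,0],
    [0,0,0],
    [0,0,0],
    [0,0,0],
    [0,0,0],
    [0,0,0],
    [0,0,0],
  ],
  fingers=[0,0,0,0,0,0,0,0],
  newtons=90,
)

```text
clock: 7.1
eef_pos: [0.554, 0.0031, 0.1345]
tcp_rot: [-0.013, 0.958, 0.004, 0.285]
ft_force: [-6.1, -0.1, 5.7]
grip_width: 0.0128
finger_force: 88.8
```

Run:
```python
from h import *
from rig import sensors
s=sensors.sense();print(s["grip_width"],s["finger_force"],s["ft_force"])
p=np.array(s["eef_pos"]);Rt=R.from_quat(s["tcp_rot"])
plan(p+[0,0,.046],Rt,10)
L=p+[0,0,.046]
plan(L+[-.15,-.004,.0],Rt,10,cur=(L,Rt))
```

```text
0.012825440054915021 88.82542133331299 [-6.13267923 -0.13433307  5.69314753]
total deg 0.0 mm/row 4.599999999999998
dr [0.0, 0.0, 0.0] x 10
translation [[-0.0025, 0.0, -0.0039], [-0.0025, 0.0, -0.0039], [-0.0025, 0.0, -0.0039], [-0.0025, 0.0, -0.0039], [-0.0025, 0.0, -0.0039], [-0.0025, 0.0, -0.0039], [-0.0025, 0.0, -0.0039], [-0.0025, 0.0, -0.0039], [-0.0025, 0.0, -0.0039], [-0.0025, 0.0, -0.0039]]
total deg 0.0 mm/row 15.005332385522157
dr [0.0, 0.0, 0.0] x 10
translation [[0.0126, 0.0, -0.0082], [0.0126, 0.0, -0.0082], [0.0126, 0.0, -0.0082], [0.0126, 0.0, -0.0082], [0.0126, 0.0, -0.0082], [0.0126, 0.0, -0.0082], [0.0126, 0.0, -0.0082], [0.0126, 0.0, -0.0082], [0.0126, 0.0, -0.0082], [0.0126, 0.0, -0.0082]]
```

>>> play_rows(
  dr=[
    [0,0,0],
    [0,0,0],
    [0,0,0],
    [0,0,0],
    [0,0,0],
    [0,0,0],
    [0,0,0],
    [0,0,0],
    [0,0,0],
    [0,0,0],
  ],
  translation=[
    [-0.0025,0,-0.0039],
    [-0.0025,0,-0.0039],
    [-0.0025,0,-0.0039],
    [-0.0025,0,-0.0039],
    [-0.0025,0,-0.0039],
    [-0.0025,0,-0.0039],
    [-0.0025,0,-0.0039],
    [-0.0025,0,-0.0039],
    [-0.0025,0,-0.0039],
    [-0.0025,0,-0.0039],
  ],
  fingers=[0,0,0,0,0,0,0,0,0,0],
)

```text
clock: 8.1
eef_pos: [0.5535, 0.0031, 0.1807]
tcp_rot: [-0.013, 0.959, 0.004, 0.284]
ft_force: [0.2, -0.3, -4.6]
grip_width: 0.0132
finger_force: 87.7
```

>>> play_rows(
  dr=[
    [0,0,0],
    [0,0,0],
    [0,0,0],
    [0,0,0],
  ],
  translation=[
    [0,0,0],
    [0,0,0],
    [0,0,0],
    [0,0,0],
  ],
  fingers=[0,0,0,0],
)

```text
clock: 8.5
eef_pos: [0.5534, 0.0032, 0.18]
tcp_rot: [-0.013, 0.959, 0.004, 0.284]
ft_force: [0.3, 0.7, -4.5]
grip_width: 0.013
finger_force: 87.8
```

Run:
```python
from h import *
from rig import eyes,sensors
p=eyes.capture("wrist");q=eyes.capture("scene")
a=p["pixels"][:,:,::-1];b=q["pixels"][150:330,190:400,::-1]
b=cv2.resize(b,None,fx=2.2,fy=2.2,interpolation=cv2.INTER_CUBIC)
c=np.zeros((420,800,3),np.uint8);c[:,:338]=a[:,111:449];c[:396,338:800]=b;cv2.imwrite("pics/w3.png",c)
```

```text
(no output)
```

View pics/w3.png

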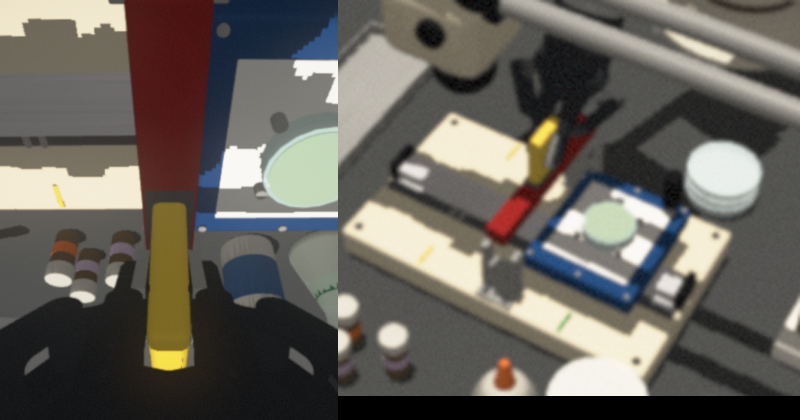

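The bar is held level and clear of its brackets (crop: bar ends (585,125) to (495,230), above the bracket at (500,270)). I retract towards the robot.

>>> play_rows(
  dr=[
    [0,0,0],
    [0,0,0],
    [0,0,0],
    [0,0,0],
    [0,0,0],
    [0,0,0],
    [0,0,0],
    [0,0,0],
    [0,0,0],
    [0,0,0],
  ],
  translation=[
    [0.007,0,-0.0045],
    [0.0126,0,-0.0082],
    [0.0126,0,-0.0082],
    [0.0126,0,-0.0082],
    [0.0126,0,-0.0082],
    [0.0126,0,-0.0082],
    [0.0126,0,-0.0082],
    [0.0126,0,-0.0082],
    [0.0126,0,-0.0082],
    [0.007,0,-0.0045],
  ],
  fingers=[0,0,0,0,0,0,0,0,0,0],
)

```text
clock: 9.6
eef_pos: [0.4155, -0.0005, 0.18]
tcp_rot: [-0.013, 0.959, 0.004, 0.285]
ft_force: [-0.1, 0.1, -4.2]
grip_width: 0.0131
finger_force: 87.9
```

Run:
```python
from h import *
from rig import sensors
s=sensors.sense();p=np.array(s["eef_pos"]);print(p,s["finger_force"])
R0=R.from_quat(s["tcp_rot"]);R1=R.from_euler('z',.0325)*R0
A=np.array([.42,-.347,.18]);B=np.array([.47,-.348,.10]);C=np.array([.47,-.348,.056])
plan(A,R1,18,split=9); plan(B,R1,6,cur=(A,R1)); plan(C,R1,8,cur=(B,R1))
```

```text
[ 0.41549417 -0.00048115  0.18001563] 87.91874170303345
total deg 1.9 mm/row 19.25267447753248
dr [-0.001, 0.0, -0.0015] x 18
translation [[0.0002, -0.0193, -0.0002], [0.0003, -0.0193, -0.0002], [0.0003, -0.0192, -0.0002], [0.0003, -0.0192, -0.0002], [0.0003, -0.0192, -0.0002], [0.0004, -0.0192, -0.0002], [0.0004, -0.0192, -0.0003], [0.0004, -0.0192, -0.0003], [0.0005, -0.0192, -0.0003]]
translation [[0.0005, -0.0192, -0.0003], [0.0005, -0.0192, -0.0003], [0.0005, -0.0192, -0.0004], [0.0006, -0.0192, -0.0004], [0.0006, -0.0192, -0.0004], [0.0006, -0.0192, -0.0004], [0.0007, -0.0192, -0.0004], [0.0007, -0.0192, -0.0005], [0.0007, -0.0192, -0.0005]]
total deg 0.0 mm/row 15.724185193516385
dr [0.0, 0.0, 0.0] x 6
translation [[0.0003, -0.0007, 0.0157], [0.0003, -0.0007, 0.0157], [0.0003, -0.0007, 0.0157], [0.0003, -0.0007, 0.0157], [0.0003, -0.0007, 0.0157], [0.0003, -0.0007, 0.0157]]
total deg 0.0 mm/row 5.500000000000001
dr [0.0, 0.0, 0.0] x 8
translation [[0.003, -0.0, 0.0046], [0.003, -0.0, 0.0046], [0.003, -0.0, 0.0046], [0.003, -0.0, 0.0046], [0.003, -0.0, 0.0046], [0.003, -0.0, 0.0046], [0.003, -0.0, 0.0046], [0.003, -0.0, 0.0046]]
```

>>> play_rows(
  dr=[
    [-0.001,0,-0.0015],
    [-0.001,0,-0.0015],
    [-0.001,0,-0.0015],
    [-0.001,0,-0.0015],
    [-0.001,0,-0.0015],
    [-0.001,0,-0.0015],
    [-0.001,0,-0.0015],
    [-0.001,0,-0.0015],
    [-0.001,0,-0.0015],
  ],
  translation=[
    [0.0002,-0.0193,-0.0002],
    [0.0003,-0.0193,-0.0002],
    [0.0003,-0.0192,-0.0002],
    [0.0003,-0.0192,-0.0002],
    [0.0003,-0.0192,-0.0002],
    [0.0004,-0.0192,-0.0002],
    [0.0004,-0.0192,-0.0003],
    [0.0004,-0.0192,-0.0003],
    [0.0005,-0.0192,-0.0003],
  ],
  fingers=[0,0,0,0,0,0,0,0,0],
)

```text
clock: 10.5
eef_pos: [0.4187, -0.1746, 0.1802]
tcp_rot: [-0.021, 0.958, 0.006, 0.285]
ft_force: [-0.2, -0.0, -4.0]
grip_width: 0.0131
finger_force: 88.8
```

>>> play_rows(
  dr=[
    [-0.001,0,-0.0015],
    [-0.001,0,-0.0015],
    [-0.001,0,-0.0015],
    [-0.001,0,-0.0015],
    [-0.001,0,-0.0015],
    [-0.001,0,-0.0015],
    [-0.001,0,-0.0015],
    [-0.001,0,-0.0015],
    [-0.001,0,-0.0015],
  ],
  translation=[
    [0.0005,-0.0192,-0.0003],
    [0.0005,-0.0192,-0.0003],
    [0.0005,-0.0192,-0.0004],
    [0.0006,-0.0192,-0.0004],
    [0.0006,-0.0192,-0.0004],
    [0.0006,-0.0192,-0.0004],
    [0.0007,-0.0192,-0.0004],
    [0.0007,-0.0192,-0.0005],
    [0.0007,-0.0192,-0.0005],
  ],
  fingers=[0,0,0,0,0,0,0,0,0],
)

```text
clock: 11.4
eef_pos: [0.4412, -0.331, 0.1952]
tcp_rot: [-0.01, 0.964, 0.004, 0.266]
ft_force: [0.4, 0.6, -3.9]
grip_width: 0.0129
finger_force: 88.9
```

Run:
```python
from h import *
from rig import eyes,sensors
s=sensors.sense();print(s["eef_pos"])
p=eyes.capture("wrist");pickle.dump(p,open("w4.pkl","wb"));cv2.imwrite("pics/w4.png",p["pixels"][:,:,::-1])
print(proj(p,[.467,-.347,.003]),[(d["centre"],d["conf"]) for d in eyes.spot_point("tray_in",p)])
```

```text
[ 0.44119934 -0.33099547  0.19517313]
[[260.01095606  99.73947191]] []
```

View pics/w4.png

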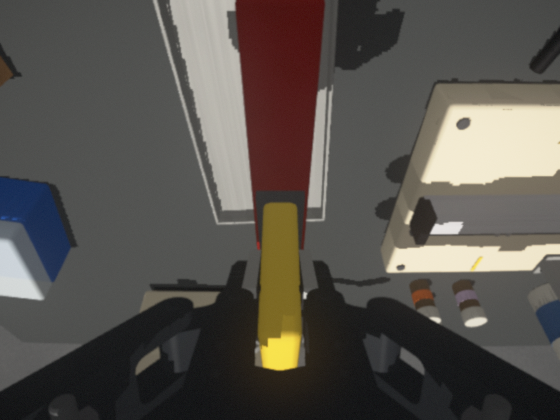

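Run:
```python
from h import *
from rig import sensors
s=sensors.sense();print(np.round(s["joints"],3),s["eef_pos"],s["tcp_rot"], R.from_quat(s["tcp_rot"]).as_matrix().round(3).tolist())
```

```text
[-1.046 -0.084  1.872  0.521  1.131 -2.81 ] [ 0.44137519 -0.33199873  0.19534131] [-0.01002286  0.9638534   0.00353204  0.26622112] [[-0.858, -0.021, 0.513], [-0.017, 1.0, 0.012], [-0.513, 0.001, -0.858]]
```

Joint 6 reached its −2.81 limit, so the bar is about 2° out of level. The tray has room for a yawed bar, so I'll yaw it about −10° to relieve the joint and restore the lean.

Run:
```python
from h import *
R0=R.from_quat([-.013,.9585,.004,.2845]);R1=R.from_euler('z',-.0275-.15)*R0
plan([.44,-.335,.18],R1,8)
```

```text
total deg 10.1 mm/row 1.9615629138745767
dr [0.0115, -0.0048, 0.0181] x 8
translation [[0.0011, -0.0004, 0.0016], [0.0011, -0.0004, 0.0016], [0.0011, -0.0004, 0.0016], [0.0011, -0.0004, 0.0015], [0.0011, -0.0004, 0.0015], [0.0011, -0.0004, 0.0015], [0.0011, -0.0004, 0.0015], [0.0011, -0.0004, 0.0015]]
```

>>> play_rows(
  dr=[
    [0.0115,-0.0048,0.0181],
    [0.0115,-0.0048,0.0181],
    [0.0115,-0.0048,0.0181],
    [0.0115,-0.0048,0.0181],
    [0.0115,-0.0048,0.0181],
    [0.0115,-0.0048,0.0181],
    [0.0115,-0.0048,0.0181],
    [0.0115,-0.0048,0.0181],
  ],
  translation=[
    [0.0011,-0.0004,0.0016],
    [0.0011,-0.0004,0.0016],
    [0.0011,-0.0004,0.0016],
    [0.0011,-0.0004,0.0015],
    [0.0011,-0.0004,0.0015],
    [0.0011,-0.0004,0.0015],
    [0.0011,-0.0004,0.0015],
    [0.0011,-0.0004,0.0015],
  ],
  fingers=[0,0,0,0,0,0,0,0],
)

```text
clock: 12.3
eef_pos: [0.44, -0.3333, 0.1798]
tcp_rot: [0.072, 0.956, -0.021, 0.284]
ft_force: [-0.6, -0.3, -5.1]
grip_width: 0.0125
finger_force: 88.9
```

Run:
```python
from h import *
from rig import sensors
s=sensors.sense();print(np.round(s["joints"],3),s["eef_pos"],s["tcp_rot"])
R0=R.from_quat([-.013,.9585,.004,.2845]);R1=R.from_euler('z',-.0275-.15)*R0
print(R1.as_quat())
A=np.array([.47,-.346,.10])
plan(A,R1,7)
plan([.47,-.346,.056],R1,8,cur=(A,R1))
```

```text
[-1.033 -0.125  1.955  0.53   0.989 -2.676] [ 0.43999713 -0.33331479  0.17984639] [ 0.07240379  0.9558495  -0.02088532  0.28403031]
[ 0.0720119   0.95595276 -0.0212336   0.28375647]
total deg 0.1 mm/row 12.319332578399196
dr [0.0001, 0.0001, -0.0001] x 7
translation [[0.0024, -0.0012, 0.012], [0.0024, -0.0012, 0.012], [0.0024, -0.0012, 0.012], [0.0024, -0.0012, 0.012], [0.0024, -0.0012, 0.012], [0.0024, -0.0012, 0.012], [0.0024, -0.0012, 0.012]]
total deg 0.0 mm/row 5.500000000000001
dr [0.0, 0.0, 0.0] x 8
translation [[0.003, -0.0, 0.0046], [0.003, -0.0, 0.0046], [0.003, -0.0, 0.0046], [0.003, -0.0, 0.0046], [0.003, -0.0, 0.0046], [0.003, -0.0, 0.0046], [0.003, -0.0, 0.0046], [0.003, -0.0, 0.0046]]
```

>>> play_rows(
  dr=[
    [0,0,0],
    [0,0,0],
    [0,0,0],
    [0,0,0],
    [0,0,0],
    [0,0,0],
    [0,0,0],
  ],
  translation=[
    [0.0024,-0.0012,0.012],
    [0.0024,-0.0012,0.012],
    [0.0024,-0.0012,0.012],
    [0.0024,-0.0012,0.012],
    [0.0024,-0.0012,0.012],
    [0.0024,-0.0012,0.012],
    [0.0024,-0.0012,0.012],
  ],
  fingers=[0,0,0,0,0,0,0],
)

```text
clock: 13.0
eef_pos: [0.4706, -0.3464, 0.0993]
tcp_rot: [0.072, 0.956, -0.021, 0.284]
ft_force: [0.1, -0.1, -4.8]
grip_width: 0.0129
finger_force: 89.1
```

Run:
```python
from h import *
from rig import sensors,eyes
s=sensors.sense();print(np.round(s["joints"],3),s["eef_pos"],s["tcp_rot"])
p=eyes.capture("wrist");q=eyes.capture("top")
c=np.zeros((420,800,3),np.uint8);c[:,:380]=p["pixels"][:,90:470,::-1]
c[:,380:800]=cv2.resize(q["pixels"][150:290,330:470,::-1],(420,420),interpolation=cv2.INTER_CUBIC);cv2.imwrite("pics/w5.png",c)
```

```text
[-0.988  0.035  1.984  0.597  0.808 -2.761] [ 0.47057325 -0.34640776  0.09934038] [ 0.07161157  0.95598554 -0.0205495   0.28379772]
```

View pics/w5.png

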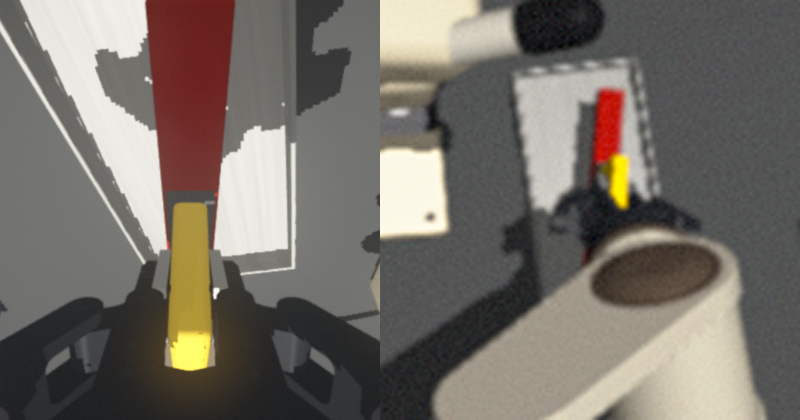

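The bar is over the tray and inside its walls (top crop: bar end at (610,92), walls at 515–640). I lower it while adding a little more yaw for joint-6 margin.

>>> play_rows(
  dr=[
    [0.0027,0,0.0042],
    [0.0027,0,0.0042],
    [0.0027,0,0.0042],
    [0.0027,0,0.0042],
    [0.0027,0,0.0042],
    [0.0027,0,0.0042],
    [0.0027,0,0.0042],
    [0.0027,0,0.0042],
  ],
  translation=[
    [0.003,0,0.0046],
    [0.003,0,0.0046],
    [0.003,0,0.0046],
    [0.003,0,0.0046],
    [0.003,0,0.0046],
    [0.003,0,0.0046],
    [0.003,0,0.0046],
    [0.0015,0,0.0023],
  ],
  fingers=[0,0,0,0,0,0,0,0],
)

```text
clock: 13.9
eef_pos: [0.4701, -0.3461, 0.0586]
tcp_rot: [0.091, 0.954, -0.026, 0.283]
ft_force: [0.4, 0.7, -4.1]
grip_width: 0.0128
finger_force: 89.1
```

Run:
```python
from h import *
from rig import sensors
s=sensors.sense();print(np.round(s["joints"],3),s["eef_pos"],s["tcp_rot"],s["ft_force"])
```

```text
[-0.978  0.086  2.03   0.643  0.704 -2.789] [ 0.47006142 -0.34607526  0.05857338] [ 0.09097202  0.95438299 -0.0260392   0.28319456] [ 0.43620805  0.73345016 -4.14033235]
```

>>> play_rows(
  dr=[
    [0.0027,0,0.0042],
    [0.0027,0,0.0042],
    [0.0027,0,0.0042],
    [0,0,0],
  ],
  translation=[
    [0.0011,0,0.0017],
    [0.0011,0,0.0017],
    [0.0008,0,0.0012],
    [0,0,0],
  ],
  fingers=[0,0,0,0],
)

```text
clock: 14.3
eef_pos: [0.4702, -0.3461, 0.0537]
tcp_rot: [0.098, 0.954, -0.028, 0.283]
ft_force: [-0.1, 0.5, -4.2]
grip_width: 0.0127
finger_force: 89.0
```

>>> play_rows(
  dr=[
    [0.0013,0,0.0021],
    [0.0013,0,0.0021],
    [0,0,0],
  ],
  translation=[
    [0.0006,0,0.0009],
    [0.0006,0,0.0009],
    [0,0,0],
  ],
  fingers=[0,0,0],
)

```text
clock: 14.6
eef_pos: [0.4702, -0.3462, 0.0517]
tcp_rot: [0.1, 0.953, -0.029, 0.283]
ft_force: [-0.2, -0.0, -4.6]
grip_width: 0.0131
finger_force: 89.3
```

>>> play_rows(
  dr=[
    [0.0013,0,0.0021],
    [0.0013,0,0.0021],
    [0,0,0],
  ],
  translation=[
    [0.0006,0,0.0009],
    [0.0006,0,0.0009],
    [0,0,0],
  ],
  fingers=[0,0,0],
)

```text
clock: 14.9
eef_pos: [0.4709, -0.3467, 0.0516]
tcp_rot: [0.102, 0.953, -0.03, 0.284]
ft_force: [-14.8, 10.3, 27.5]
grip_width: 0.0127
finger_force: 94.3
```

The bar is on the tray floor (27 N up), so I release and back out along the tool axis.

>>> play_rows(
  dr=[
    [0,0,0],
    [0,0,0],
    [0,0,0],
    [0,0,0],
  ],
  translation=[
    [0,0,-0.0005],
    [0,0,0],
    [0,0,0],
    [0,0,0],
  ],
  fingers=[0.15,0.3,0.5,0.5],
)

```text
clock: 15.3
eef_pos: [0.4699, -0.3462, 0.0498]
tcp_rot: [0.103, 0.953, -0.03, 0.283]
ft_force: [0.1, -0.2, -0.4]
grip_width: 0.0428
finger_force: 0.0
```

>>> play_rows(
  dr=[
    [0,0,0],
    [0,0,0],
    [0,0,0],
    [0,0,0],
    [0,0,0],
    [0,0,0],
    [0,0,0],
    [0,0,0],
    [0,0,0],
    [0,0,0],
  ],
  translation=[
    [0,0,-0.005],
    [0,0,-0.01],
    [0,0,-0.014],
    [0,0,-0.015],
    [0,0,-0.016],
    [0,0,-0.02],
    [0,0,-0.02],
    [0,0,-0.02],
    [0,0,-0.02],
    [0,0,-0.02],
  ],
  fingers=[0.5,0.5,0.5,0.5,0.5,0.5,0.5,0.5,0.5,0.5],
)

```text
clock: 16.3
eef_pos: [0.3836, -0.3275, 0.1852]
tcp_rot: [0.103, 0.953, -0.03, 0.283]
ft_force: [0.6, -0.4, 0.1]
grip_width: 0.0429
finger_force: 0.0
```

Run:
```python
from h import *
from rig import sensors,eyes
s=sensors.sense();print(np.round(s["joints"],3),s["eef_pos"],s["tcp_rot"])
p=eyes.capture("scene");
for k in ["bar_grip","tray_in","carrier_knob"]:
    print(k,[(np.round(d["centre"],1).tolist(),round(d["conf"],2),onplane(p,d["centre"],{"bar_grip":.053,"tray_in":.003,"carrier_knob":.134}[k]).round(3)) for d in eyes.spot_point(k,p)])
a=cv2.resize(p["pixels"][150:300,130:380,::-1],None,fx=3.2,fy=3.2,interpolation=cv2.INTER_CUBIC);cv2.imwrite("pics/s6.png",a)
x=[ 0.55128554,-0.01975716,0.02751704]
K=st(x,(-.06,.15,.136))[0];Rt=tool(np.radians(33),.0275);z=Rt.apply([0,0,1]);t=K+.005*z
print("knob tcp",t); A=t-.12*z; B=t-.09*z
plan([.36,A[1]-.1,.27],Rt,18,split=9); print(A)
```

```text
[-1.139 -0.241  2.038  0.531  1.039 -2.698] [ 0.38362505 -0.3274759   0.18521101] [ 0.10261603  0.95314344 -0.02993817  0.28300396]
bar_grip [([193.0, 182.4], 0.95, array([ 0.469, -0.355,  0.053])), ([444.1, 216.8], 0.91, array([0.203, 0.305, 0.053]))]
tray_in [([199.2, 195.8], 0.92, array([ 0.464, -0.342,  0.003]))]
carrier_knob []
knob tcp [0.48990338 0.12861012 0.13180665]
total deg 13.9 mm/row 20.323158545460302
dr [-0.0073, 0.0001, -0.0113] x 18
translation [[0.002, 0.019, -0.007], [0.0018, 0.019, -0.0069], [0.0016, 0.0191, -0.0067], [0.0014, 0.0192, -0.0066], [0.0012, 0.0192, -0.0064], [0.001, 0.0193, -0.0063], [0.0007, 0.0194, -0.0061], [0.0005, 0.0194, -0.006], [0.0003, 0.0195, -0.0059]]
translation [[0.0001, 0.0195, -0.0057], [-0.0001, 0.0195, -0.0056], [-0.0004, 0.0196, -0.0054], [-0.0006, 0.0196, -0.0053], [-0.0008, 0.0196, -0.0052], [-0.001, 0.0197, -0.005], [-0.0013, 0.0197, -0.0049], [-0.0015, 0.0197, -0.0047], [-0.0017, 0.0197, -0.0046]]
[0.42457141 0.12681304 0.23244712]
```

View pics/s6.png

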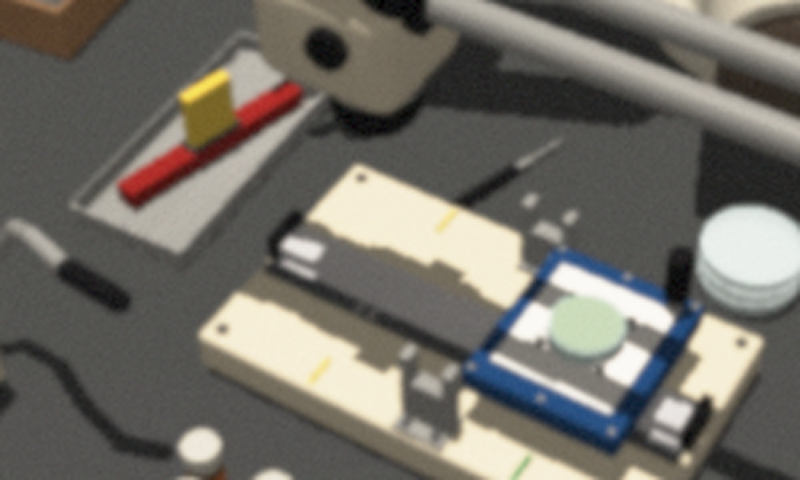

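The bar lies flat and upright inside the tray (crop (210,150)). The carrier with its dish is at (585,345) and the knob at (680,275). Next is the knob.

Run:
```python
from h import *
x=[ 0.55128554,-0.01975716,0.02751704]
Rt=tool(np.radians(33),.0275);z=Rt.apply([0,0,1]);t=st(x,(-.06,.15,.136))[0]+.005*z
plan(t-.12*z,Rt,20)
```

```text
total deg 13.9 mm/row 22.955984056027265
dr [-0.0066, 0.0001, -0.0102] x 20
translation [[0.0011, 0.0226, -0.0036], [0.0009, 0.0227, -0.0034], [0.0006, 0.0227, -0.0033], [0.0004, 0.0227, -0.0031], [0.0002, 0.0228, -0.003], [-0.0001, 0.0228, -0.0028], [-0.0003, 0.0228, -0.0027], [-0.0005, 0.0228, -0.0025], [-0.0007, 0.0228, -0.0024], [-0.001, 0.0228, -0.0022]]
translation [[-0.0012, 0.0228, -0.0021], [-0.0014, 0.0228, -0.0019], [-0.0017, 0.0228, -0.0018], [-0.0019, 0.0228, -0.0016], [-0.0021, 0.0228, -0.0015], [-0.0024, 0.0228, -0.0013], [-0.0026, 0.0228, -0.0012], [-0.0028, 0.0228, -0.001], [-0.0031, 0.0227, -0.0009], [-0.0033, 0.0227, -0.0007]]
```

>>> play_rows(
  dr=[
    [-0.0066,0,-0.0102],
    [-0.0066,0,-0.0102],
    [-0.0066,0,-0.0102],
    [-0.0066,0,-0.0102],
    [-0.0066,0,-0.0102],
    [-0.0066,0,-0.0102],
    [-0.0066,0,-0.0102],
    [-0.0066,0,-0.0102],
    [-0.0066,0,-0.0102],
    [-0.0066,0,-0.0102],
  ],
  translation=[
    [0.0011,0.0226,-0.0036],
    [0.0009,0.0227,-0.0034],
    [0.0006,0.0227,-0.0033],
    [0.0004,0.0227,-0.0031],
    [0.0002,0.0228,-0.003],
    [-0.0001,0.0228,-0.0028],
    [-0.0003,0.0228,-0.0027],
    [-0.0005,0.0228,-0.0025],
    [-0.0007,0.0228,-0.0024],
    [-0.001,0.0228,-0.0022],
  ],
  fingers=[0.55,0.55,0.55,0.55,0.55,0.55,0.55,0.55,0.55,0.55],
)

```text
clock: 17.5
eef_pos: [0.4044, -0.0994, 0.2075]
tcp_rot: [0.044, 0.958, -0.012, 0.284]
ft_force: [0.7, -0.8, -0.7]
grip_width: 0.0472
finger_force: 0.0
```

>>> play_rows(
  dr=[
    [-0.0066,0,-0.0102],
    [-0.0066,0,-0.0102],
    [-0.0066,0,-0.0102],
    [-0.0066,0,-0.0102],
    [-0.0066,0,-0.0102],
    [-0.0066,0,-0.0102],
    [-0.0066,0,-0.0102],
    [-0.0066,0,-0.0102],
    [-0.0066,0,-0.0102],
    [-0.0066,0,-0.0102],
  ],
  translation=[
    [-0.0012,0.0228,-0.0021],
    [-0.0014,0.0228,-0.0019],
    [-0.0017,0.0228,-0.0018],
    [-0.0019,0.0228,-0.0016],
    [-0.0021,0.0228,-0.0015],
    [-0.0024,0.0228,-0.0013],
    [-0.0026,0.0228,-0.0012],
    [-0.0028,0.0228,-0.001],
    [-0.0031,0.0227,-0.0009],
    [-0.0033,0.0227,-0.0007],
  ],
  fingers=[0.55,0.55,0.55,0.55,0.55,0.55,0.55,0.55,0.55,0.55],
)

```text
clock: 18.5
eef_pos: [0.4241, 0.1283, 0.2317]
tcp_rot: [-0.015, 0.959, 0.005, 0.284]
ft_force: [0.1, -0.9, 0.8]
grip_width: 0.0469
finger_force: 0.0
```

Run:
```python
from h import *
from rig import eyes
p=eyes.capture("wrist");cv2.imwrite("pics/w7.png",p["pixels"][:,:,::-1])
x=[ 0.55128554,-0.01975716,0.02751704]
for q in [(-.06,.15,.134),(-.06,.15,.158),(-.06,.15,.11)]: print(proj(p,st(x,q)).round(1))
print([(d["centre"],d["conf"]) for d in eyes.spot_point("carrier_knob",p)])
Rt=tool(np.radians(33),.0275);z=Rt.apply([0,0,1]);t=st(x,(-.06,.15,.136))[0]+.005*z
plan(t,Rt,10)
```

```text
[[277.5 205.2]]
[[277.4 231.2]]
[[277.6 182.3]]
[([275.0, 206.8], 0.66)]
total deg 0.3 mm/row 11.96540505406323
dr [0.0004, 0.0, 0.0004] x 10
translation [[-0.0001, -0.0003, 0.012], [-0.0001, -0.0003, 0.012], [-0.0001, -0.0003, 0.012], [-0.0001, -0.0003, 0.012], [-0.0001, -0.0003, 0.012], [-0.0001, -0.0003, 0.012], [-0.0001, -0.0003, 0.012], [-0.0001, -0.0003, 0.012], [-0.0001, -0.0003, 0.012], [-0.0001, -0.0003, 0.012]]
```

View pics/w7.png

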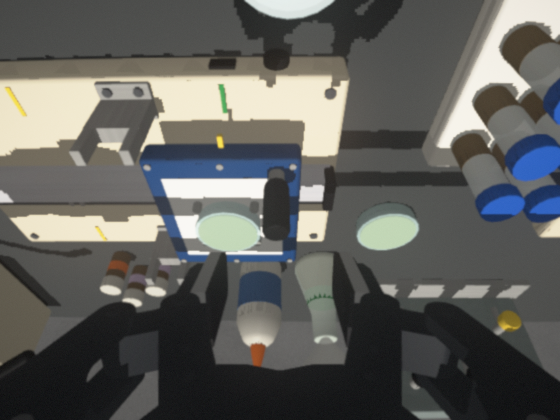

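The knob is at (276,205), as predicted, and sits about centred between the fingers. The dish is at (228,228) on the carrier. I approach and grip.

>>> play_rows(
  dr=[
    [0,0,0],
    [0,0,0],
    [0,0,0],
    [0,0,0],
    [0,0,0],
    [0,0,0],
    [0,0,0],
    [0,0,0],
    [0,0,0],
    [0,0,0],
  ],
  translation=[
    [-0.0001,-0.0004,0.012],
    [-0.0001,-0.0004,0.012],
    [-0.0001,-0.0004,0.012],
    [-0.0001,-0.0004,0.012],
    [-0.0001,-0.0004,0.012],
    [-0.0001,-0.0004,0.012],
    [-0.0001,-0.0004,0.012],
    [-0.0001,-0.0004,0.012],
    [-0.0001,-0.0004,0.012],
    [-0.0001,-0.0004,0.012],
  ],
  fingers=[0.55,0.55,0.55,0.55,0.55,0.55,0.55,0.55,0.55,0.55],
)

```text
clock: 19.6
eef_pos: [0.4909, 0.1246, 0.1315]
tcp_rot: [-0.014, 0.959, 0.005, 0.284]
ft_force: [0.3, 0.4, 0.6]
grip_width: 0.0471
finger_force: 0.0
```

>>> play_rows(
  dr=[
    [0,0,0],
    [0,0,0],
    [0,0,0],
    [0,0,0],
    [0,0,0],
    [0,0,0],
    [0,0,0],
  ],
  translation=[
    [0,0,0],
    [0,0,0],
    [0,0,0],
    [0,0,0],
    [0,0,0],
    [0,0,0],
    [0,0,0],
  ],
  fingers=[0.4,0.3,0.2,0.1,0,0,0],
  newtons=30,
)

```text
clock: 20.3
eef_pos: [0.4904, 0.1252, 0.1327]
tcp_rot: [-0.014, 0.959, 0.005, 0.285]
ft_force: [4.4, 5.7, -8.6]
grip_width: 0.0195
finger_force: 29.5
```

Run:
```python
from h import *
from rig import sensors
s=sensors.sense();p=np.array(s["eef_pos"]);q=R.from_quat(s["tcp_rot"]);print(p,s["ft_force"],np.round(s["joints"],2))
d=np.array([np.sin(.0275),-np.cos(.0275),0])
print(q.inv().apply(d), p+.18*d)
```

```text
[0.49038305 0.12522037 0.13266109] [ 4.43051784  5.74607811 -8.57491594] [ 0.13 -0.24  2.15 -0.09  0.66 -1.41]
[ 8.90142523e-04 -9.99996791e-01 -2.37184933e-03] [ 0.49533243 -0.05471157  0.13266109]
```

>>> play_rows(
  dr=[
    [0,0,0],
    [0,0,0],
    [0,0,0],
    [0,0,0],
    [0,0,0],
    [0,0,0],
    [0,0,0],
    [0,0,0],
    [0,0,0],
    [0,0,0],
  ],
  translation=[
    [0,-0.002,0],
    [0,-0.004,0],
    [0,-0.006,0],
    [0,-0.008,0],
    [0,-0.01,0],
    [0,-0.01,0],
    [0,-0.01,0],
    [0,-0.01,0],
    [0,-0.01,0],
    [0,-0.01,0],
  ],
  fingers=[0,0,0,0,0,0,0,0,0,0],
)

```text
clock: 21.3
eef_pos: [0.493, 0.0447, 0.1327]
tcp_rot: [-0.014, 0.958, 0.005, 0.285]
ft_force: [14.5, 2.8, -13.9]
grip_width: 0.0193
finger_force: 29.9
```

>>> play_rows(
  dr=[
    [0,0,0],
    [0,0,0],
    [0,0,0],
    [0,0,0],
    [0,0,0],
    [0,0,0],
    [0,0,0],
    [0,0,0],
    [0,0,0],
    [0,0,0],
  ],
  translation=[
    [0,-0.01,0],
    [0,-0.01,0],
    [0,-0.01,0],
    [0,-0.01,0],
    [0,-0.01,0],
    [0,-0.01,0],
    [0,-0.01,0],
    [0,-0.008,0],
    [0,-0.006,0],
    [0,-0.004,0],
  ],
  fingers=[0,0,0,0,0,0,0,0,0,0],
)

```text
clock: 22.3
eef_pos: [0.4958, -0.0425, 0.1327]
tcp_rot: [-0.014, 0.958, 0.006, 0.285]
ft_force: [25.9, 18.5, -14.5]
grip_width: 0.0193
finger_force: 30.7
```

Run:
```python
from h import *
from rig import sensors,eyes
s=sensors.sense();print(s["eef_pos"],s["ft_force"],np.round(s["joints"],2))
p=eyes.capture("wrist");cv2.imwrite("pics/w8.png",p["pixels"][:,:,::-1])
```

```text
[ 0.49583155 -0.04253816  0.13267426] [ 25.91355617  18.45165428 -14.48953612] [-0.38 -0.27  2.17  0.34  0.73 -2.17]
```

>>> play_rows(
  dr=[
    [0,0,0],
    [0,0,0],
    [0,0,0],
  ],
  translation=[
    [-0.0008,-0.002,0.0005],
    [-0.0008,-0.002,0.0005],
    [0,-0.002,0],
  ],
  fingers=[0,0,0],
)

```text
clock: 22.65
eef_pos: [0.4965, -0.0483, 0.1326]
tcp_rot: [-0.015, 0.959, 0.005, 0.284]
ft_force: [-31.0, 1.8, 16.4]
grip_width: 0.019
finger_force: 36.7
```

>>> play_rows(
  dr=[
    [0,0,0],
    [0,0,0],
  ],
  translation=[
    [0,-0.002,0],
    [0,-0.002,0],
  ],
  fingers=[0,0],
)

```text
clock: 22.85
eef_pos: [0.4966, -0.0525, 0.1325]
tcp_rot: [-0.015, 0.959, 0.005, 0.284]
ft_force: [-30.1, 4.7, 16.3]
grip_width: 0.0191
finger_force: 36.8
```

>>> play_rows(
  dr=[
    [0,0,0],
    [0,0,0],
  ],
  translation=[
    [0,-0.001,0],
    [0,-0.001,0],
  ],
  fingers=[0,0],
)

```text
clock: 23.05
eef_pos: [0.4966, -0.0536, 0.1325]
tcp_rot: [-0.015, 0.959, 0.006, 0.284]
ft_force: [-28.2, 19.9, 18.7]
grip_width: 0.0192
finger_force: 37.3
```

>>> play_rows(
  dr=[
    [0,0,0],
    [0,0,0],
    [0,0,0],
  ],
  translation=[
    [0.0004,-0.0005,-0.0003],
    [0.0004,-0.0005,-0.0003],
    [0,0,0],
  ],
  fingers=[0,0,0],
)

```text
clock: 23.35
eef_pos: [0.4964, -0.0547, 0.1326]
tcp_rot: [-0.014, 0.959, 0.006, 0.285]
ft_force: [0.4, 12.6, -1.9]
grip_width: 0.0191
finger_force: 33.5
```

>>> play_rows(
  dr=[
    [0,0,0],
    [0,0,0],
    [0,0,0],
    [0,0,0],
    [0,0,0],
    [0,0,0],
  ],
  translation=[
    [0,0,0],
    [0,0,0],
    [0,0,0],
    [0,0,0],
    [0,0,0],
    [0,0,0],
  ],
  fingers=[0.3,0.5,0.5,0.5,0.5,0.5],
)

```text
clock: 23.95
eef_pos: [0.4968, -0.0561, 0.1325]
tcp_rot: [-0.014, 0.959, 0.005, 0.285]
ft_force: [1.0, 0.3, 0.3]
grip_width: 0.0425
finger_force: 0.0
```

Run:
```python
from h import *
from rig import eyes,sensors
s=sensors.sense();print(s["eef_pos"],s["ft_force"])
x=[ 0.55128554,-0.01975716,0.02751704]
a=[]
for n in("wrist","scene"):
    p=eyes.capture(n)
    for k,q in(("carrier_knob",(-.06,-.03,.134)),("dish_center",(0,-.075,.1055))):
        print(n,k,"at .18:",proj(p,st(x,q)).round(1).tolist(),"at .17",proj(p,st(x,np.add(q,(0,.01,0)))).round(1).tolist(),[(np.round(d["centre"],1).tolist(),round(d["conf"],2)) for d in eyes.spot_point(k,p)])
    a.append(p["pixels"][:,:,::-1])
c=np.zeros((420,800,3),np.uint8);c[:,:400]=a[0][:,100:500];c[:320,400:]=cv2.resize(a[1][160:320,180:380],(400,320),interpolation=cv2.INTER_CUBIC);cv2.imwrite("pics/w9.png",c)
```

```text
[ 0.49684689 -0.05609271  0.13248929] [1.00354325 0.28031589 0.30591013]
wrist carrier_knob at .18: [[291.7, 279.6]] at .17 [[316.4, 279.6]] [([284.3, 282.0], 0.73)]
wrist dish_center at .18: [[211.8, 286.5]] at .17 [[228.7, 286.6]] []
scene carrier_knob at .18: [[277.9, 207.9]] at .17 [[281.3, 209.4]] [([244.5, 186.0], 0.63), ([276.7, 209.4], 0.61)]
scene dish_center at .18: [[250.0, 223.7]] at .17 [[253.4, 225.2]] [([251.9, 222.4], 0.79), ([246.4, 224.2], 0.7), ([360.9, 345.8], 0.55)]
```

View pics/w9.png

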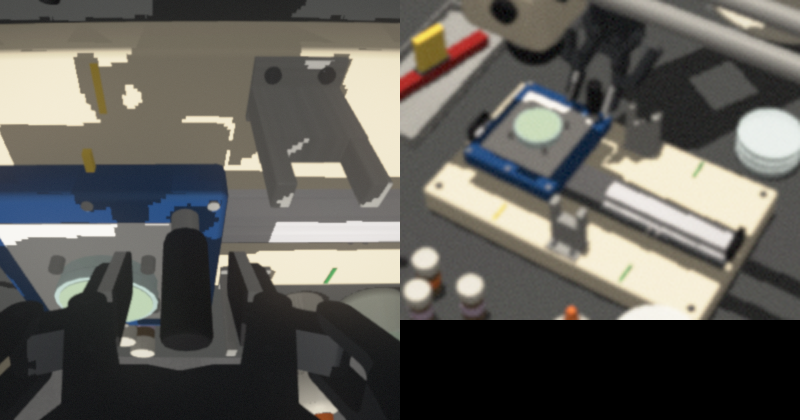

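The carrier is under the objective with the dish between its pins (left half (105,297), right half (538,125)). The knob is free between the open fingers. I back out and check travel with the station marks.

>>> play_rows(
  dr=[
    [0,0,0],
    [0,0,0],
    [0,0,0],
    [0,0,0],
    [0,0,0],
    [0,0,0],
    [0,0,0],
    [0,0,0],
  ],
  translation=[
    [0,0.002,-0.008],
    [0,0,-0.012],
    [0,0,-0.016],
    [0,0,-0.017],
    [0,0,-0.017],
    [0,0,-0.017],
    [0,0,-0.017],
    [0,0,-0.017],
  ],
  fingers=[0.5,0.5,0.5,0.5,0.5,0.5,0.5,0.5],
)

```text
clock: 25.05
eef_pos: [0.43, -0.0559, 0.2349]
tcp_rot: [-0.014, 0.958, 0.004, 0.285]
ft_force: [0.7, -0.1, -0.2]
grip_width: 0.0429
finger_force: 0.0
```

Run:
```python
from h import *
from rig import eyes,sensors
x=[ 0.55128554,-0.01975716,0.02751704]
p=eyes.capture("wrist");cv2.imwrite("pics/w10.png",p["pixels"][:,:,::-1]);pickle.dump(p,open("w10.pkl","wb"))
for k,q in(("carrier_knob",(-.06,-.03,.134)),("dish_center",(0,-.075,.1055)),("bracket_near",(-.091,.024,.113)),("bracket_far",(.091,.024,.113))):
    print(k,proj(p,st(x,q)).round(1).tolist(),proj(p,st(x,np.add(q,(0,.01,0)))).round(1).tolist(),[(np.round(d["centre"],1).tolist(),round(d["conf"],2)) for d in eyes.spot_point(k,p)])
def marks(im,name):
    h=cv2.cvtColor(im,cv2.COLOR_RGB2HSV)
    m=((h[...,0]>20)&(h[...,0]<75)&(h[...,1]>150)&(h[...,2]>60)).astype(np.uint8)
    n,_,stt,c=cv2.connectedComponentsWithStats(m)
    print(name,[(c[i].round(1).tolist(),int(stt[i,4])) for i in range(1,n) if 15<stt[i,4]<1500])
marks(p["pixels"],"now"); marks(cv2.imread("pics/w7.png")[:,:,::-1].copy(),"w7")
```

```text
carrier_knob [[283.3, 201.1]] [[296.7, 201.1]] [([280.6, 203.9], 0.6)]
dish_center [[234.2, 221.2]] [[244.9, 221.2]] [([231.4, 224.3], 0.96), ([513.7, 221.3], 0.96)]
bracket_near [[358.6, 150.6]] [[372.4, 150.7]] [([352.0, 153.7], 0.83), ([279.8, 202.7], 0.18)]
bracket_far [[330.2, 277.1]] [[339.2, 277.1]] [([327.5, 277.9], 0.67)]
now [([228.2, 95.4], 71), ([223.9, 138.8], 61), ([518.5, 317.0], 331), ([557.3, 315.7], 55)]
w7 [([14.8, 100.2], 81), ([219.8, 141.4], 62), ([508.9, 320.8], 337)]
```

View pics/w10.png

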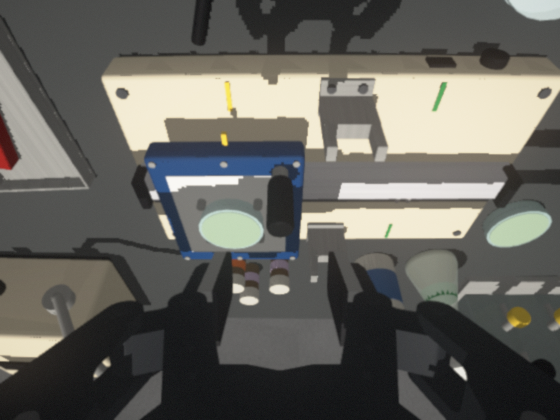

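The station mark at (228,95) and the carrier mark at (224,139) line up as they did at the loading station. The knob, dish and bracket offsets agree to about 1 mm, so the travel is about 0.180 m. The dish is seated, so I hand in.

```bash
python3 -c "
from rig import r
print(r.finish_job())"
```

```text
the job is handed in; nothing more can be done
None
```

I handed the job in with every step done: the camera checks show the bar flat and handle up in the tray, and the carrier in the microscope station (about 0.180 m) with the dish between its pins. Nothing is being touched, but the hand-in call returned no verdict.

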